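Jack up the front of a bench power supply and hold it

ROBOT

A 6-joint arm with a two-finger parallel gripper is mounted at the origin on a cart in front of the work surface, level with it; the furniture and walls round the work are solid. World frame = base frame: x ahead of the robot, y to its left, z up, the work surface at z = 0. Lengths are in m, angles in rad, forces in N, time in s.
With the tool pointing down it reaches from about 0.25 to 0.725 m from the base axis. Payload 4 kg.
Tool frame: the origin (TCP) lies on the centre line of the jaws, within the pads' length; the fingertips stand 22 mm ahead of it and the grasp point (between the pads) lies 3 mm ahead of it; z points along the fingers, y is the line along which they close (so a half turn about z gives the same grasp; the last joint's range is limited). The gripper opens to 85 mm and grips with 20 to 120 N. Pads are 22 mm wide; open, the fingers measure 114 mm over their backs; the gripper's body (76 mm by 85 mm) begins 54 mm behind the grasp point. The pads swing forward as they close: fully open they stand 13 mm farther back than shut.
Start: joints at [-1.113, 0.241, 0.005, 1.335, 0, 1.571], TCP at [0.221, -0.449, 0.253] pointing down, gripper open.
Joint ranges: [-2.72, 2.72], [-1.05, 1.87], [-1.09, 1.28], [-1.99, 2.15], [-1.42, 1.44], [-3.14, 3.14]. Speed limits (rad/s): [2.79, 2.79, 3.14, 3.14, 3.14, 3.14].

INTERFACE

Orientations are given as a unit quaternion [x, y, z, w].
In Python, from workcell import bot gives the robot as it stands.
- The arm moves only by the shell command python3 -m inch 'ROWS'. ROWS is JSON, one flat list of numbers, 7 for each row, row after row: the shift along the world's x, y, z in mm, then the turn, a rotation vector about the world's x, y, z in rad, then the opening in per cent of the stroke, from 0 (shut) to 100 (fully open). A call has 1 to 8 rows; each row is the pose to reach, as a shift and turn from the pose commanded when the call began; what a row does not reach only later rows make up. A row lasts 1/12 s, in which the tool goes at most 41.7 mm and 7.16 degrees, less where a joint would pass 70% of its speed; a pose out of reach is approached as far as the arm can. A call with a gripper value outside its range is refused whole. The fingers move at their own pace and stop on an object; the grip force is fixed at half the most. Time passes only in rows, so rows that repeat a pose let the fingers close. It gives the time, the measured TCP pose, the force, the opening and the grip force at its end, in the units of the state.
- bot.get_obs(): the state, without advancing time (a new reading comes with each control period).
- bot.camera(name): name is "scene" or "top" or "wrist"; returns the picture (400x640x3 uint8, blue, green, red); there is no depth.
- bot.camera_info(name): a dict with "intrinsics" (3x3 intrinsics, pixels), "distortion" ([k1, k2, p1, p2, k3] as OpenCV has them; the pictures are not rectified), "camera_from_world" (4x4, takes a point from world to camera coordinates); the wrist camera has in their place "hand_eye" (4x4, takes a point from camera to tool coordinates, whose origin is the TCP and whose axes are the flange's). Camera axes: x right, y down, z forward; pixel columns grow to the right and rows downward; lengths in m; the calibration is good to about 2 mm. A picture is of the moment at which its call begins: read the wrist's pose just before it. camera_info takes no time and is no camera call.
- bot.job_done(): hands the job in; it is judged then, once.
Trained networks look in the newest picture that a camera, given by its name, has taken for a name from the list of things; names that differ only in an ending like _2 or _b are one class to them, and where a whole thing is asked for, a point or a joint stands for the part that bears it (a point fixed in the world has none). Each returns a list of dicts, best first, with "confidence" (0 to 1); they miss things now and then, are a little off and sometimes report something else, mostly with a low value. They report only what shows in the picture. A call takes as long as a camera call. They do not tell look-alikes from the thing itself.
- bot.silhouettes(camera, target): "mask" (400x640 bool, what is visible of it) and "uv" ([column, row] in pixels, amid what is visible of it).
- bot.spot_point(camera, target): "uv" ([column, row] in pixels: a listed point, or the origin of a listed thing).
The state is a dict: "clock": time; "joint_pos": joint angles; "joint_vel": joint speeds; "tau": joint torques, N m; "eef_pos": TCP position; "tool_rot": TCP orientation; "ft_force": force on the tool from outside, world axes, zero at the start; "ft_torque": the same for the moment, N m; "grip_width": finger opening in m; "grasp_force": force on a finger pad.
Only numpy, scipy, OpenCV 4.12 (cv2) and the standard library are available. Lean on these libraries where they do the work, as an engineer would, in place of code of your own. Each camera call takes 0.05 s, during which the arm holds its last target. There are 200 camera calls.

TASK

Raise the front of the grey bench power supply so that its front feet can be reached: stand the small blue ratchet jack flat on the table with its saddle squarely under the red lift point on the supply's front tongue, then pump the jack handle, two full strokes with the handle let all the way up in between, until the front feet are clearly off the table. Finish while still holding the handle fully down. Do not shove the supply or lift it by hand, and leave the other things on the table where they stand.

Things in the scene. Friction and masses are not known exactly. Their poses are not given: they have to be found in the camera images.
- power_supply: grey box, 150 deep (x) x 220 wide x 95 mm tall, on four 10 mm rubber feet, 1.6 kg, loose; black panel with knobs faces its -x. Origin: on the table straight below the lift point, 40 mm ahead (-x) of the front face's middle; z up. A steel tongue 58 mm long, 40 wide sticks out of the front, 76 to 84 mm above the table, a red 30 mm disc on top and a red pad below; the space under it is open
- lift_point (a point): centre of the underside of the red lift pad under the tongue, 40 mm ahead (-x) of the supply's front face and 72 mm above the table; its axes are the supply's (+x points away from the jack, into the supply)
- jack: blue ratchet jack, about 0.75 kg: base plate 196 x 64 x 8 mm, from 18 mm ahead (+x) of the origin to 178 mm behind. Origin: underside of the plate, straight below the saddle's axis; +x is the saddle end, which goes under the load, handle pointing out. Grip it from above across its two upright side plates (38 mm over the outside along y, tops 63 mm above the underside), hold it level
- jack_grip (a point): point midway between the jack's two side plates, on the handle's pivot, 51 mm behind (-x of) the saddle axis and 50 mm above the underside. The plates here run 26 mm fore and aft of it. Grip them across y, pads about 40 mm above the underside, fingertips above the base plate
- saddle_top (a point): centre of the top of the round steel saddle (32 mm across) that the jack raises; 64 mm above the jack's underside when down, so it slides in under the lift pad with 8 mm to spare
- saddle (a joint): height that the saddle has been raised, m: 0 down, at most 0.045. A full stroke adds about 10 mm (the first 8 mm take up the gap). The ratchet keeps the height while the handle comes up, but under load the saddle may settle slowly, less than 1 mm a second
- pump_handle (a joint): angle of the pump handle, rad: 0 up (where its spring returns it), 0.36 fully down at its stop. Pressing needs up to about 12 N at the pad. The pawl takes the next tooth only when the handle has come back up below about 0.04
- handle_pad (a point): middle of the top of the black pad (50 x 38 mm, yellow patch) at the handle's outer end, on the jack's -x side. The handle turns about the jack's y axis through jack_grip; at handle angle q, with a = 0.36 - q, the pad lies 0.130 cos a - 0.005 sin a behind jack_grip and 0.130 sin a + 0.005 cos a above it: 100 mm above the table when up, 55 when down. Press it from above with closed fingers
- amber_goblet: amber glass goblet, 103 wide, 181 mm tall, bystander, origin at the centre of its foot
- film_pot: black film pot with grey lid, 34 across, 51 mm tall, bystander, origin at its underside
- brass_weight: brass weight, 30 across, 42 mm tall, bystander, origin at its underside
- stapler: grey stapler, 34x135x42 mm, bystander, origin at its underside
- loupe: black loupe, 42 across, 48 mm tall, bystander, origin at its underside
- matchbox: red matchbox, 35x50x14 mm, bystander, origin at its underside
There are look-alikes about, which are no part of the job. There is more than one size of the jack; the job needs the larger.

How it is judged:
On the way, in this order (a step that is already met when the one before it is completed fails the run):
1. the jack stands flat on the table with its saddle, still down, under the red lift point (within 10 mm) (horizontal distance between saddle_top and lift_point below 0.01 m and height (world z) of jack below 0.004 m and angle between jack's own z axis and vertical below 0.04 rad and value of joint saddle below 0.004 m and height (world z) of lift_point below 0.0735 m), for 0.2 s.
2. the first stroke begins to lift the supply on the saddle (lift point 1.5 mm up) (height (world z) of lift_point above 0.0735 m and contact force between jack and power_supply above 1.5 N), for 0.1 s.
3. the handle is let up again for the next stroke (value of joint pump_handle below 0.06 rad), for 0.05 s.
At the end, for the whole second after the job is handed in: the robot presses the handle within 0.05 rad of its lower stop (over 1.5 N); the jack stands flat, its saddle within 14 mm of the lift point and carrying the supply (over 1.5 N); the lift point is 80 to 125 mm above the table (8 mm up or more); the supply is still and untouched by the robot (height (world z) of lift_point between 0.08 and 0.125 m and horizontal distance between saddle_top and lift_point below 0.014 m and height (world z) of jack below 0.004 m and angle between jack's own z axis and vertical below 0.04 rad and value of joint pump_handle above 0.31 rad and contact force between any of the fingers, the arm and jack above 1.5 N and contact force between jack and power_supply above 1.5 N and not (contact force between any of the fingers, the arm and power_supply above 0.5 N) and linear speed of power_supply below 0.02 m/s); the arm keeps its last pose, push and grip.
It fails at once if the power supply is shoved more than 40 mm (distance of power_supply from where it was at the start of the episode above 0.04 m).
It fails at once if the robot pushes on the power supply or lifts it itself (over 8 N) (contact force between any of the fingers, the arm and power_supply above 8 N).
It fails at once if a bystander is moved more than 30 mm (distance of any of amber_goblet, film_pot, brass_weight, stapler, loupe, matchbox from where it was at the start of the episode above 0.03 m).
It also fails if it takes over 58 s, if anything falls off the work surface, if the arm or the gripper's body presses on something with over 40 N, if the wrist force passes 120 N, or if a joint passes its speed limit or range.

## Working session

There is one attempt and no reset: what is moved stays moved. The work goes in short steps, Python scripts to look and compute and a shell command to move; the robot and the scene stay as the last step left them, time stands still between calls to the robot, and variables do not carry over. Pictures are saved under pics/ and viewed, at most 14 in all, crops included, and the job is handed in when it is done.

```bash
mkdir -p pics; ls
cat > h.py <<'E'
import numpy as np, cv2, json
from workcell import bot
from scipy.spatial.transform import Rotation as R
def cam(name):
    i=bot.camera_info(name);K=np.array(i["intrinsics"]);D=np.array(i["distortion"])
    if name=="wrist":
        o=bot.get_obs();T=np.eye(4);T[:3,:3]=R.from_quat(o["tool_rot"]).as_matrix();T[:3,3]=o["eef_pos"]
        T=T@np.array(i["hand_eye"])
    else: T=np.linalg.inv(np.array(i["camera_from_world"]))
    return K,D,T   # T world_from_cam
def ray(c,uv):
    K,D,T=c
    p=cv2.undistortPoints(np.array([[uv]],float),K,D)[0,0]
    d=T[:3,:3]@np.array([p[0],p[1],1]);return T[:3,3],d/np.linalg.norm(d)
def atz(c,uv,z):
    o,d=ray(c,uv);return o+d*(z-o[2])/d[2]
def tri(obs):
    A=np.zeros((3,3));b=np.zeros(3)
    for c,uv in obs:
        o,d=ray(c,uv);P=np.eye(3)-np.outer(d,d);A+=P;b+=P@o
    x=np.linalg.solve(A,b)
    res=[np.linalg.norm((np.eye(3)-np.outer(d,d))@(x-o)) for o,d in [ray(c,uv) for c,uv in obs]]
    return x,res
def proj(c,p):
    K,D,T=c;W=np.linalg.inv(T)
    return cv2.projectPoints(np.array([p],float),cv2.Rodrigues(W[:3,:3])[0],W[:3,3],K,D)[0][0,0]
E
cat > a.py <<'E'
from h import *
np.set_printoptions(precision=3,suppress=True)
for n in ["scene","top"]:
    im=bot.camera(n);cv2.imwrite(f"pics/{n}0.png",im);c=cam(n)
    print(n,"campos",c[2][:3,3])
    for t,z in [("lift_point",.072),("jack_grip",.05),("saddle_top",.064),("handle_pad",.1),("jack",0),("power_supply",0)]:
        for r in bot.spot_point(n,t): print(t,np.round(r["uv"],1),round(r["confidence"],2),atz(c,r["uv"],z))
    if n=="top":
        for t in ["amber_goblet","film_pot","brass_weight","stapler","loupe","matchbox"]:
            for r in bot.spot_point(n,t): print(t,np.round(r["uv"],1),round(r["confidence"],2),atz(c,r["uv"],0))
o=bot.get_obs();print(o["clock"],o["eef_pos"],o["tool_rot"],o["ft_force"])
E
python3 a.py
```

```text
pics
scene campos [ 0.05  -0.899  0.689]
lift_point [323.4 167.1] 0.8 [0.739 0.102 0.072]
jack_grip [331.6 218. ] 0.66 [ 0.591 -0.158  0.05 ]
jack_grip [389.2 241.3] 0.59 [ 0.658 -0.341  0.05 ]
saddle_top [319.5 215.3] 0.6 [ 0.557 -0.142  0.064]
saddle_top [391.1 223.7] 0.55 [ 0.706 -0.295  0.064]
handle_pad [364.4 239. ] 0.79 [ 0.563 -0.341  0.1  ]
handle_pad [357.  207.9] 0.43 [ 0.64  -0.216  0.1  ]
jack [393.  238.8] 0.58 [ 0.723 -0.295  0.   ]
jack [319.2 226.8] 0.56 [ 0.572 -0.118  0.   ]
power_supply [322.5 184.2] 0.89 [0.735 0.102 0.   ]
top campos [ 0.408 -0.086  1.433]
lift_point [265.8 155.4] 0.58 [0.739 0.132 0.072]
jack_grip [388.1 183.6] 0.98 [ 0.645 -0.336  0.05 ]
jack_grip [334.7 192.9] 0.76 [ 0.604 -0.133  0.05 ]
saddle_top [272.4 154.7] 0.63 [0.744 0.109 0.064]
saddle_top [332.4 201.3] 0.53 [ 0.57  -0.124  0.064]
saddle_top [382.4 166.1] 0.41 [ 0.71  -0.312  0.064]
handle_pad [350.6 178.3] 0.63 [ 0.653 -0.188  0.1  ]
handle_pad [395.5 207. ] 0.61 [ 0.551 -0.354  0.1  ]
handle_pad [435.9 205.7] 0.48 [ 0.559 -0.503  0.1  ]
jack [328.2 203.9] 0.71 [ 0.567 -0.11   0.   ]
jack [379.4 170.2] 0.67 [ 0.707 -0.31   0.   ]
power_supply [270.9 155.6] 0.89 [0.756 0.123 0.   ]
amber_goblet [207.2 189.9] 0.72 [0.611 0.371 0.   ]
film_pot [217.1 165.7] 0.65 [0.71  0.337 0.   ]
brass_weight [207.3 165.9] 0.6 [0.708 0.377 0.   ]
brass_weight [436.5 205.9] 0.19 [ 0.57  -0.537  0.   ]
stapler [435.6 204.5] 0.89 [ 0.575 -0.533  0.   ]
loupe [413.8 184.7] 0.42 [ 0.652 -0.447  0.   ]
matchbox [418. 240.] 0.62 [ 0.435 -0.462  0.   ]
1.0 [ 0.221 -0.449  0.253] [ 0.974  0.227 -0.     0.   ] [-0.12   0.031  0.597]
```

View pictures.

```bash
python3 -c "
import cv2
a=cv2.imread('pics/top0.png')[110:290,180:460];cv2.imwrite('pics/top0c.png',cv2.resize(a,None,fx=2.85,fy=2.85,interpolation=cv2.INTER_CUBIC))
a=cv2.imread('pics/scene0.png')[120:300,240:480];cv2.imwrite('pics/scene0c.png',cv2.resize(a,None,fx=3.3,fy=3.3,interpolation=cv2.INTER_CUBIC))"
```

```text
(no output)
```

View pics/top0c.png

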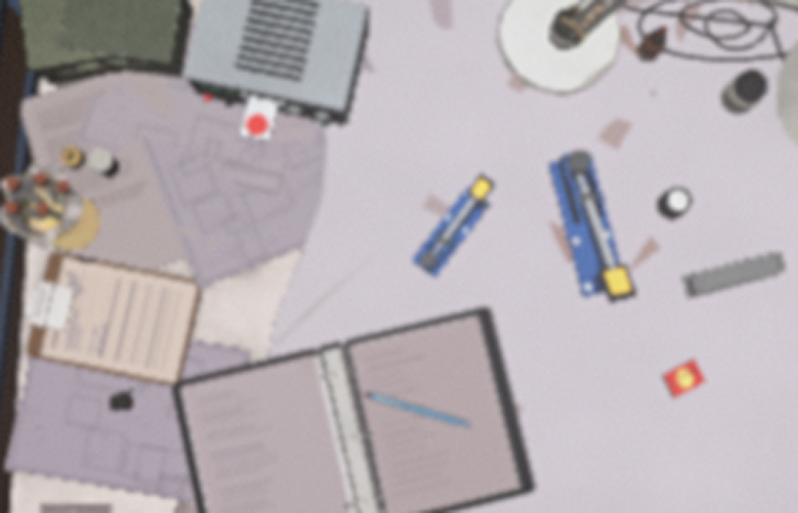

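View pics/scene0c.png

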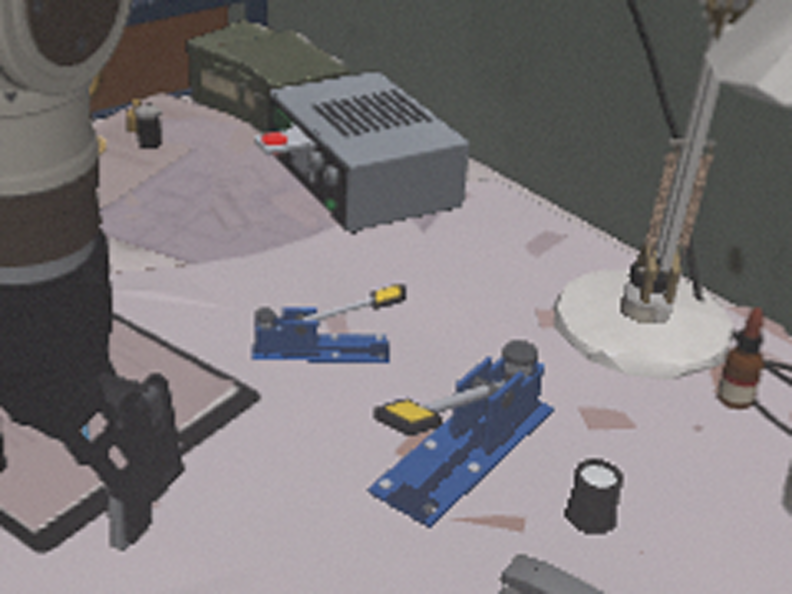

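```bash
cat > b.py <<'E'
from h import *
np.set_printoptions(precision=4,suppress=True)
i=bot.camera_info("wrist");print(np.array(i["hand_eye"]),np.array(i["intrinsics"])[:2])
def blobs(n,f,kind):
    im=cv2.imread(f"pics/{n}0.png");h=cv2.cvtColor(im,cv2.COLOR_BGR2HSV)
    H,S,V=cv2.split(h)
    m={"red":((H<8)|(H>172))&(S>150)&(V>120),"yel":(abs(H.astype(int)-25)<7)&(S>110)&(V>120)}[kind]
    k,l,s,c=cv2.connectedComponentsWithStats(m.astype(np.uint8))
    return [(c[j],s[j,4]) for j in range(1,k) if s[j,4]>12]
B={}
for n in ["scene","top"]:
    for k in ["red","yel"]: print(n,k,[(np.round(a,1).tolist(),int(b)) for a,b in blobs(n,0,k)])
T,S=cam("top"),cam("scene")
pick=lambda L,p:min(L,key=lambda a:np.hypot(*(a[0]-p)))[0]
print("disc",tri([(T,pick(blobs("top",0,"red"),(270,153.5))),(S,pick(blobs("scene",0,"red"),(322.7,162.4)))]))
print("pad",tri([(T,pick(blobs("top",0,"yel"),(396,209))),(S,pick(blobs("scene",0,"yel"),(364,244)))]))
print("grip",tri([(T,(388.1,183.6)),(S,(389.2,241.3))]))
print("sad",tri([(T,(382.4,166.1)),(S,(397,226))]))
for k,t,s in [("jack_mask","jack",0)]:
    bot.camera("top")
    for r in bot.silhouettes("top","jack")+bot.silhouettes("top","power_supply"):
        c,_=cv2.findContours(r["mask"].astype(np.uint8),0,2);c=max(c,key=cv2.contourArea);print(r["uv"],r["confidence"],cv2.minAreaRect(c))
E
python3 b.py
```

```text
[[-0.0009 -0.9606 -0.278   0.0703]
 [ 1.     -0.0008 -0.0004  0.    ]
 [ 0.0001 -0.278   0.9606 -0.1213]
 [ 0.      0.      0.      1.    ]] [[276.9433   0.     318.3652]
 [  0.     276.9433 199.5122]]
scene red [([322.8, 161.9], 18), ([351.8, 316.6], 133)]
scene yel [([356.9, 208.6], 23), ([363.6, 244.1], 49), ([351.1, 317.0], 44)]
top red [([269.6, 153.4], 15)]
top yel [([348.3, 175.6], 23), ([396.2, 208.2], 61)]
disc (array([0.7441, 0.1157, 0.0861]), [np.float64(0.0010153028645333874), np.float64(0.0010153028645334935)])
pad (array([ 0.5469, -0.3568,  0.1009]), [np.float64(0.00041309677362471936), np.float64(0.0004130967736246944)])
grip (array([ 0.6502, -0.3395,  0.0513]), [np.float64(0.00608322336806138), np.float64(0.006083223368061598)])
sad (array([ 0.7111, -0.3125,  0.0635]), [np.float64(0.0011938943058546212), np.float64(0.0011938943058545184)])
[338.1, 192.7] 0.91 ((339.8800048828125, 189.16001892089844), (10.800000190734863, 39.20000076293945), 36.869895935058594)
[385.3, 189.7] 0.72 ((385.4000244140625, 189.7000274658203), (53.44248962402344, 16.76007080078125), 71.56504821777344)
[277.0, 125.1] 0.66 ((276.2467346191406, 132.07826232910156), (59.22801208496094, 54.85029220581055), 11.888657569885254)
```

```bash
python3 -m inch '[379,109,-13,0,0,-0.185,100,379,109,-13,0,0,-0.185,100,379,109,-13,0,0,-0.185,100,379,109,-13,0,0,-0.185,100,379,109,-13,0,0,-0.185,100,379,109,-13,0,0,-0.185,100,379,109,-13,0,0,-0.185,100,379,109,-13,0,0,-0.185,100]' && python3 -m inch '[50,14,0,0,0,0,100,50,14,0,0,0,0,100,50,14,0,0,0,0,100]'
cat > c.py <<'E'
from h import *
import sys
np.set_printoptions(precision=4,suppress=True)
o=bot.get_obs();c=cam("wrist");im=bot.camera("wrist");f=sys.argv[1];cv2.imwrite(f"pics/{f}.png",im)
np.savez(f"{f}.npz",K=c[0],D=c[1],T=c[2])
print(o["clock"],o["eef_pos"],R.from_quat(o["tool_rot"]).as_matrix().round(3).tolist())
for t,z in [("jack_grip",.05),("saddle_top",.064),("handle_pad",.1),("jack",0),("lift_point",.072),("power_supply",0)]:
    for r in bot.spot_point("wrist",t): print(t,np.round(r["uv"],1),round(r["confidence"],2),atz(c,r["uv"],z))
E
python3 c.py w1
```

```text
clock: 1.82
eef_pos: [0.5386, -0.3567, 0.2424]
tool_rot: [0.991, 0.136, 0.0, 0.0]
ft_force: [0.2, -1.2, 1.2]
grip_width: 0.0851
grasp_force: 0.0
clock: 2.07
eef_pos: [0.5899, -0.3415, 0.2404]
tool_rot: [0.99, 0.138, -0.0, -0.001]
ft_force: [-1.5, 0.0, -0.8]
grip_width: 0.0851
grasp_force: 0.0
2.0667 [ 0.5899 -0.3415  0.2404] [[0.962, 0.274, -0.001], [0.274, -0.962, 0.001], [-0.001, -0.001, -1.0]]
jack_grip [418.  141.9] 0.73 [ 0.6647 -0.4346  0.05  ]
jack_grip [149.9 123.2] 0.66 [ 0.6037 -0.146   0.05  ]
jack_grip [326.9 113.4] 0.65 [ 0.6659 -0.3291  0.05  ]
saddle_top [126.  138.1] 0.8 [ 0.5839 -0.131   0.064 ]
saddle_top [326.8  65.1] 0.73 [ 0.7092 -0.3159  0.064 ]
handle_pad [322.2 236.7] 0.82 [ 0.5475 -0.3574  0.1   ]
handle_pad [186.2  66.3] 0.66 [ 0.6691 -0.1994  0.1   ]
jack [147.8 137.2] 0.76 [ 0.5769 -0.117   0.    ]
jack [325.4  72.8] 0.73 [ 0.7117 -0.3153  0.    ]
power_supply [325.2 114.1] 0.43 [ 0.6659 -0.3284  0.    ]
```

View pics/w1.png

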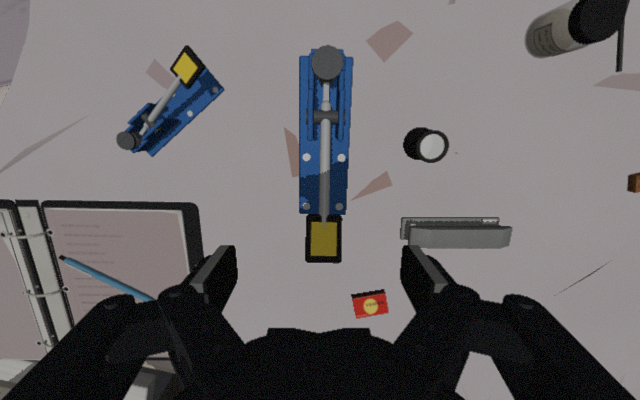

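```bash
python3 -m inch '[66,12,-60,0.045,-0.164,-0.019,100,66,12,-110,0.045,-0.164,-0.019,100,66,12,-110,0.045,-0.164,-0.019,100,66,12,-110,0.045,-0.164,-0.019,100,66,12,-110,0.045,-0.164,-0.019,100]'; python3 c.py w2
python3 - <<'E'
from h import *
L=lambda f:(lambda z:(z["K"],z["D"],z["T"]))(np.load(f))
E
```

```text
clock: 2.83
eef_pos: [0.6502, -0.3307, 0.1283]
tool_rot: [0.989, 0.126, 0.081, -0.014]
ft_force: [-0.2, 0.2, -0.8]
grip_width: 0.0854
grasp_force: 0.0
2.8333 [ 0.6502 -0.3307  0.1283] [[0.955, 0.251, 0.156], [0.246, -0.968, 0.047], [0.163, -0.007, -0.987]]
jack_grip [319.5 215.7] 0.77 [ 0.6623 -0.328   0.05  ]
jack_grip [ 82.6 223.9] 0.67 [ 0.6093 -0.1503  0.05  ]
saddle_top [ 42.8 250.8] 0.68 [ 0.5874 -0.1352  0.064 ]
saddle_top [318.5 149.3] 0.62 [ 0.7099 -0.315   0.064 ]
handle_pad [116.9 156.4] 0.67 [ 0.6751 -0.2041  0.1   ]
jack [ 90.2 239.4] 0.95 [ 0.5747 -0.1196  0.    ]
jack [319.7 149.1] 0.68 [ 0.7141 -0.3146  0.    ]
lift_point [320.2 218.9] 0.5 [ 0.6641 -0.3281  0.072 ]
lift_point [493.3 345.9] 0.26 [ 0.6045 -0.4742  0.072 ]
power_supply [321.8 148.5] 0.66 [ 0.7151 -0.3163  0.    ]
```

View pics/w2.png

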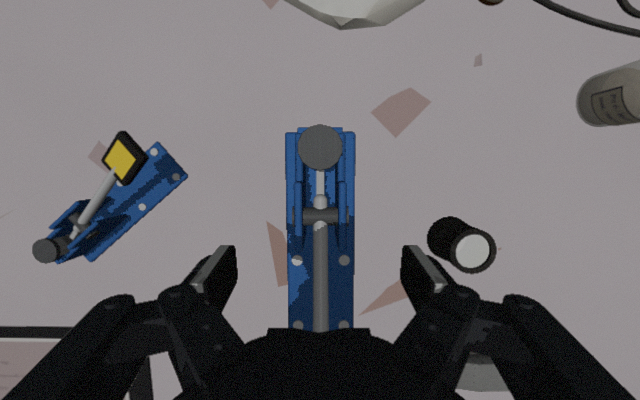

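```bash
python3 -m inch '[0,0,-35,0,0,0,100,0,0,-65,0,0,0,100,0,0,-87,0,0,0,100,0,0,-87,0,0,0,100,0,0,-87,0,0,0,100]'
```

```text
clock: 3.6
eef_pos: [0.652, -0.3314, 0.0448]
tool_rot: [0.988, 0.126, 0.083, -0.012]
ft_force: [1.0, -0.9, 0.5]
grip_width: 0.0855
grasp_force: 0.0
```

```bash
python3 -m inch '[0,0,0,0,0,0,30,0,0,0,0,0,0,20,0,0,0,0,0,0,20,0,0,0,0,0,0,20,0,0,0,0,0,0,20,0,0,0,0,0,0,20,0,0,0,0,0,0,20,0,0,0,0,0,0,20]'; python3 -m inch '[0,0,10,0,0,0,20,0,0,20,0,0,0,20,0,0,20,0,0,0,20,0,0,20,0,0,0,20]'
```

```text
clock: 4.27
eef_pos: [0.6539, -0.3319, 0.0478]
tool_rot: [0.988, 0.126, 0.086, -0.011]
ft_force: [-0.4, 1.9, 5.9]
grip_width: 0.0376
grasp_force: 63.7
clock: 4.6
eef_pos: [0.6529, -0.3319, 0.0657]
tool_rot: [0.988, 0.126, 0.084, -0.011]
ft_force: [-0.6, 0.1, -7.1]
grip_width: 0.0372
grasp_force: 62.2
```

```bash
python3 -m inch '[0,0,40,0,0,0,20,0,0,80,0,0,0,20,0,0,110,0,0,0,20,-10,40,110,0,0,0,20,-20,80,110,0,0,-0.1,20,-30,120,110,0,0,-0.2,20,-40,160,110,0,0,-0.3,20,-47,200,110,0,0,-0.4,20]' && python3 -m inch '[0,38,0,0,0,-0.066,20,0,76,0,0,0,-0.066,20,0,114,0,0,0,-0.066,20,0,152,0,0,0,-0.066,20,0,190,0,0,0,-0.066,20,0,228,0,0,0,-0.066,20,0,265,0,0,0,-0.066,20,0,278,0,0,0,-0.066,20]' && python3 -m inch '[0,0,0,0,0,0,20,0,0,0,0,0,0,20]'; python3 c.py w3
```

```text
clock: 5.27
eef_pos: [0.6033, -0.1301, 0.1742]
tool_rot: [0.994, -0.076, 0.083, 0.006]
ft_force: [1.4, 0.1, -8.0]
grip_width: 0.0373
grasp_force: 64.1
clock: 5.93
eef_pos: [0.5833, -0.0824, 0.1753]
tool_rot: [0.994, -0.074, 0.085, -0.005]
ft_force: [0.5, -0.3, -7.7]
grip_width: 0.0373
grasp_force: 64.3
clock: 6.1
eef_pos: [0.5835, -0.0819, 0.1755]
tool_rot: [0.994, -0.073, 0.085, -0.005]
ft_force: [-0.6, 0.1, -7.5]
grip_width: 0.0373
grasp_force: 64.3
6.1 [ 0.5835 -0.0819  0.1755] [[0.975, -0.145, 0.17], [-0.147, -0.989, -0.003], [0.169, -0.022, -0.985]]
jack_grip [318.5 249.8] 0.84 [ 0.556  -0.0753  0.05  ]
jack_grip [371.2 191.8] 0.69 [ 0.6039 -0.1318  0.05  ]
saddle_top [317.4 142.1] 0.68 [ 0.6548 -0.0892  0.064 ]
handle_pad [422.4 104.7] 0.85 [ 0.6665 -0.1684  0.1   ]
jack [319.7 151.7] 0.61 [ 0.6502 -0.0894  0.    ]
lift_point [60.  67.7] 0.66 [0.7474 0.1154 0.072 ]
```

View pics/w3.png

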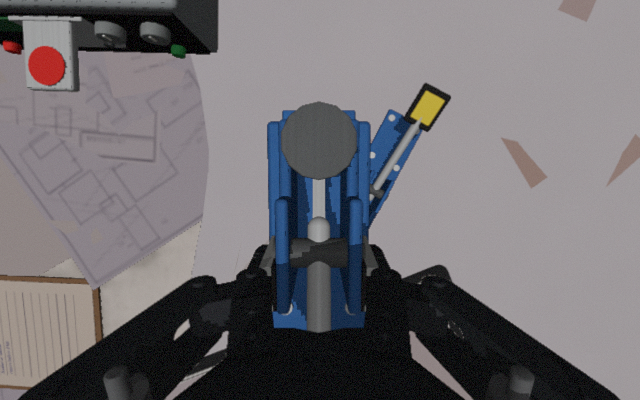

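```bash
python3 - <<'E'
from h import *
o=bot.get_obs();print(np.round(o["joint_pos"],3),np.round(o["joint_vel"],3),np.round(o["tau"],1),np.round(o["ft_torque"],2))
E
python3 -m inch '[0,40,0,0,0,0,20,0,40,0,0,0,0,20]'
python3 - <<'E'
from h import *
o=bot.get_obs();print(np.round(o["joint_pos"],3))
E
```

```text
[-0.149  0.34  -0.082  0.979  0.023  3.141] [ 0.001 -0.001 -0.001 -0.    -0.001  0.   ] [ -0.  -46.1  28.2  -1.7   0.1   0. ] [ 0.02  0.37 -0.01]
clock: 6.62
eef_pos: [0.5809, -0.058, 0.1753]
tool_rot: [0.995, -0.056, 0.085, -0.013]
ft_force: [-0.0, 0.9, -7.3]
grip_width: 0.0373
grasp_force: 64.3
[-0.117  0.33  -0.096  0.976  0.036  3.141]
```

```bash
python3 -m inch '[19,40,0,0,0,0.1,20,19,80,0,0,0,0.2,20,19,118,0,0,0,0.25,20,19,118,0,0,0,0.25,20,19,118,0,0,0,0.25,20,19,118,0,0,0,0.25,20]'
python3 - <<'E'
from h import *
o=bot.get_obs();print(np.round(o["joint_pos"],3),R.from_quat(o["tool_rot"]).as_matrix().round(3).tolist())
E
```

```text
clock: 7.12
eef_pos: [0.6002, 0.0579, 0.1753]
tool_rot: [0.994, 0.067, 0.083, -0.022]
ft_force: [0.2, -1.0, -8.2]
grip_width: 0.0374
grasp_force: 65.2
[ 0.077  0.367 -0.042  0.995  0.042  3.087] [[0.977, 0.137, 0.162], [0.13, -0.99, 0.054], [0.168, -0.032, -0.985]]
```

```bash
python3 -m inch '[0,0,-40,-0.03,-0.004,0,20,0,0,-80,-0.03,-0.004,0,20,0,0,-110,-0.03,-0.004,0,20,0,0,-120,-0.03,-0.004,0,20,0,0,-125,-0.03,-0.004,0,20,0,0,-127,-0.03,-0.004,0,20,0,0,-127,-0.03,-0.004,0,20]'
python3 - <<'E'
from h import *
o=bot.get_obs();print(np.round(o["joint_pos"],3),R.from_quat(o["tool_rot"]).as_matrix().round(3).tolist())
E
```

```text
clock: 7.7
eef_pos: [0.6024, 0.0571, 0.0503]
tool_rot: [0.994, 0.068, 0.086, -0.007]
ft_force: [-0.3, 0.7, -8.0]
grip_width: 0.0373
grasp_force: 65.2
[ 0.09   0.497 -0.205  0.695  0.01   3.097] [[0.976, 0.135, 0.17], [0.133, -0.991, 0.025], [0.172, -0.002, -0.985]]
```

```bash
python3 -m inch '[0,0,-2,0,0,0,20,0,0,-4,0,0,0,20,0,0,-4,0,0,0,20]'; python3 -m inch '[0,0,0,0,0,0,100,0,0,0,0,0,0,100,0,0,0,0,0,0,100,0,0,0,0,0,0,100,0,0,40,0,0,0,100,0,0,80,0,0,0,100,0,0,120,0,0,0,100,0,0,155,0,0,0,100]'
```

```text
clock: 7.95
eef_pos: [0.6028, 0.0576, 0.0478]
tool_rot: [0.994, 0.068, 0.087, -0.007]
ft_force: [-1.0, -0.3, 2.6]
grip_width: 0.0371
grasp_force: 66.2
clock: 8.62
eef_pos: [0.6007, 0.0576, 0.2022]
tool_rot: [0.994, 0.068, 0.085, -0.007]
ft_force: [1.2, -0.2, 0.7]
grip_width: 0.0853
grasp_force: 0.0
```

```bash
python3 -m inch '[0,0,0,-0.012,0.085,0,100,0,0,0,-0.023,0.17,0,100,0,0,0,-0.023,0.17,0,100]'; python3 c.py w4
```

```text
clock: 8.87
eef_pos: [0.6025, 0.0579, 0.1993]
tool_rot: [0.998, 0.068, -0.002, -0.001]
ft_force: [1.2, -0.2, -0.9]
grip_width: 0.0854
grasp_force: 0.0
8.8667 [0.6025 0.0579 0.1993] [[0.991, 0.136, -0.004], [0.136, -0.991, 0.002], [-0.003, -0.003, -1.0]]
jack_grip [317.2 182. ] 0.94 [0.612  0.0607 0.05  ]
jack_grip [494.7 211.1] 0.61 [ 0.6065 -0.1251  0.05  ]
saddle_top [474.6 236.3] 0.78 [ 0.5813 -0.1034  0.064 ]
saddle_top [318.7 129.3] 0.77 [0.6633 0.0662 0.064 ]
saddle_top [76.4 59.2] 0.52 [0.6935 0.2787 0.064 ]
handle_pad [316.8 320. ] 0.9 [0.4898 0.0442 0.1   ]
handle_pad [585.7 161. ] 0.56 [ 0.6699 -0.1497  0.1   ]
jack [457.5 222.9] 0.95 [ 0.5731 -0.1195  0.    ]
jack [320.9 123.8] 0.73 [0.6672 0.0644 0.    ]
lift_point [270.6  11.7] 0.73 [0.7474 0.1158 0.072 ]
power_supply [280.5  41.6] 0.69 [0.7433 0.1173 0.    ]
```

View pics/w4.png

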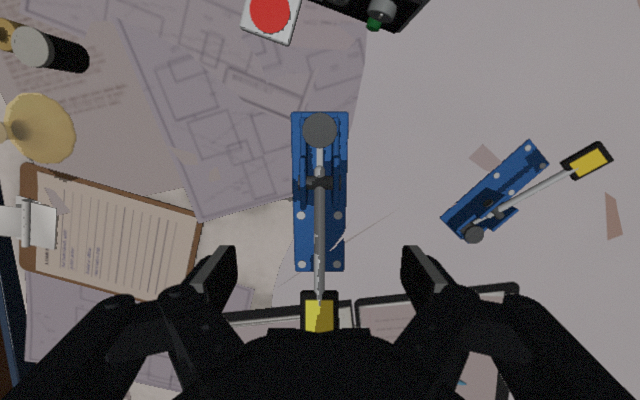

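Run:
```python
from h import *
np.set_printoptions(precision=4,suppress=True)
L=lambda f:(lambda z:(z["K"],z["D"],z["T"]))(np.load(f))
w3,w4=L("w3.npz"),L("w4.npz")
im=cv2.imread("pics/w4.png");
def rb(f):
    h=cv2.cvtColor(cv2.imread(f),cv2.COLOR_BGR2HSV);H,S,V=cv2.split(h)
    m=(((H<8)|(H>172))&(S>170)&(V>120)).astype(np.uint8);k,l,s,c=cv2.connectedComponentsWithStats(m)
    j=1+np.argmax(s[1:,4]);print(s[j],c[j]);
    return c[j]
d3=rb("pics/w3.png");rb("pics/w4.png")
T,S=cam("top"),cam("scene")
print("disc w3@.086",atz(w3,d3,.086),"tri",tri([(w3,d3),(T,(269.6,153.4)),(S,(322.8,161.9))]))
g=cv2.cvtColor(im,cv2.COLOR_BGR2GRAY)
a=cv2.resize(im[0:60,220:440],None,fx=3.6,fy=3.6,interpolation=cv2.INTER_CUBIC);cv2.imwrite("pics/w4c.png",a)
b=cv2.resize(cv2.imread("pics/w3.png")[0:110,0:230],None,fx=3.4,fy=3.4,interpolation=cv2.INTER_CUBIC);cv2.imwrite("pics/w3c.png",b)
print("w4 edge",[atz(w4,p,.084) for p in [(241.5,26),(292,43)]])
```

```text
[  29   46   36   39 1070] [46.2131 65.2402]
[ 250    0   40   33 1070] [269.614   14.0785]
disc w3@.086 [0.7442 0.1138 0.086 ] tri (array([0.7443, 0.1154, 0.0856]), [np.float64(0.0009954001829243335), np.float64(0.001276883710729763), np.float64(0.0009360255014989365)])
w4 edge [array([0.7314, 0.1344, 0.084 ]), array([0.725 , 0.0953, 0.084 ])]
```

View pics/w3c.png

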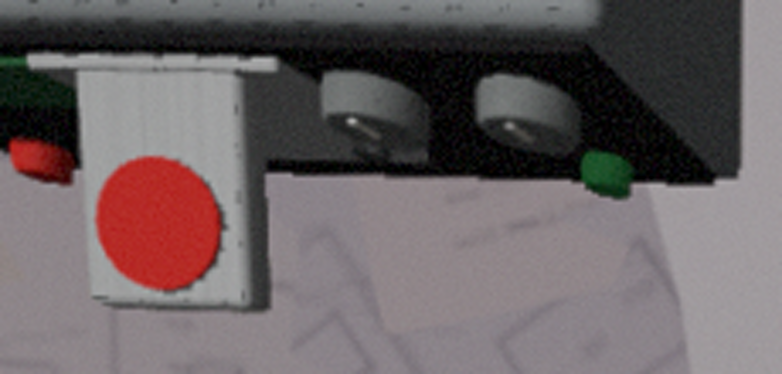

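Run:
```python
from h import *
np.set_printoptions(precision=4,suppress=True)
L=lambda f:(lambda z:(z["K"],z["D"],z["T"]))(np.load(f))
w3,w4=L("w3.npz"),L("w4.npz")
yaw=lambda a,b:np.degrees(np.arctan2(-(a-b)[0],(a-b)[1]))
for p,q,z in [((95,298),(243,303),.084),((268,166),(715,183),.01),((27,64),(277,68),.09)]:
    a,b=[atz(w3,np.array(v)/3.4,z) for v in (p,q)];print(a,b,yaw(a,b),np.hypot(*(a-b)[:2]))
im=cv2.imread("pics/w4.png");h=cv2.cvtColor(im,cv2.COLOR_BGR2HSV)
m=((h[...,1]<35)&(h[...,2]>185)).astype(np.uint8);m[60:]=0;m[:,:230]=0;m[:,310:]=0
ys,xs=np.nonzero(m);
# bottom edge per column
P=[(x,ys[xs==x].max()) for x in range(248,287) if (xs==x).any()];v=np.polyfit(*np.array(P).T,1)
a,b=[atz(w4,(x,np.polyval(v,x)),.084) for x in (248,286)];print(P[::8],a,b,yaw(a,b))
T=cam("top");I=cv2.imread("pics/top0.png")
a,b=[atz(T,(180+p[0]/2.85,110+p[1]/2.85),.105) for p in ((186,78),(346,108))];print("top",yaw(a,b),np.hypot(*(a-b)[:2]))
```

```text
[0.7309 0.1352 0.084 ] [0.7238 0.0993 0.084 ] -11.120746186843235 0.03660123462868894
[0.7931 0.1452 0.01  ] [0.7653 0.0078 0.01  ] -11.438013365789269 0.14020122217569997
[0.7808 0.1323 0.09  ] [0.7697 0.0744 0.09  ] -10.827672753341579 0.058933087800957296Traceback (most recent call last):
  File "<stdin>", line 12, in <module>
TypeError: polyfit() missing 2 required positional arguments: 'y' and 'deg'
```

```bash
R='x'; python3 -m inch '[0,0,0,0,0,0.12,100,0,0,0,0,0,0.24,100,0,0,0,0,0,0.36,100,0,0,0,0,0,0.48,100,0,0,0,0,0,0.6,100,0,0,0,0,0,0.72,100,0,0,0,0,0,0.84,100,0,0,0,0,0,0.96,100]' >/dev/null; python3 -m inch '[0,0,0,0,0,0.12,100,0,0,0,0,0,0.24,100,0,0,0,0,0,0.36,100,0,0,0,0,0,0.48,100,0,0,0,0,0,0.6,100,0,0,0,0,0,0.72,100,0,0,0,0,0,0.84,100,0,0,0,0,0,0.96,100]' >/dev/null;  python3 -m inch '[0,0,0,0,0,0.12,100,0,0,0,0,0,0.24,100,0,0,0,0,0,0.36,100,0,0,0,0,0,0.48,100,0,0,0,0,0,0.6,100,0,0,0,0,0,0.72,100,0,0,0,0,0,0.84,100,0,0,0,0,0,0.96,100]' >/dev/null;  python3 -m inch '[0,0,0,0,0,0.12,100,0,0,0,0,0,0.24,100,0,0,0,0,0,0.2616,100,0,0,0,0,0,0.2616,100]'; python3 c.py w5
```

```text
clock: 11.55
eef_pos: [0.5999, 0.0575, 0.1998]
tool_rot: [-0.067, 0.998, -0.001, 0.002]
ft_force: [0.7, 0.4, -0.1]
grip_width: 0.0858
grasp_force: 0.0
11.55 [0.5999 0.0575 0.1998] [[-0.991, -0.134, 0.003], [-0.134, 0.991, -0.002], [-0.003, -0.003, -1.0]]
jack_grip [132.1 166.4] 0.87 [ 0.5989 -0.1297  0.05  ]
jack_grip [322.4 203.5] 0.61 [0.6117 0.0627 0.05  ]
saddle_top [317.5 256.7] 0.87 [0.6649 0.0648 0.064 ]
saddle_top [143.8 143.6] 0.62 [ 0.5724 -0.1086  0.064 ]
handle_pad [ 68.3 228. ] 0.95 [ 0.6482 -0.1558  0.1   ]
handle_pad [317.4  67. ] 0.78 [0.4935 0.042  0.1   ]
jack [320.9 228.4] 0.75 [0.6594 0.068  0.    ]
jack [170.6 140.9] 0.69 [ 0.5761 -0.1168  0.    ]
lift_point [351.6 328. ] 0.66 [0.7412 0.1125 0.072 ]
power_supply [318.3 200.4] 0.62 [0.6238 0.0599 0.    ]
```

View pics/w5.png

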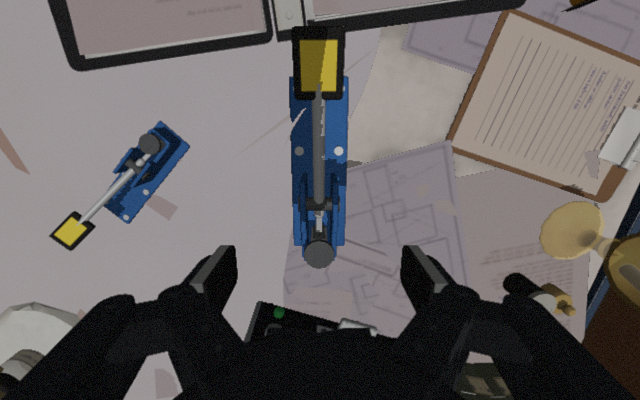

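```bash
python3 -m inch '[3,1,-40,0,0,0,100,3,1,-80,0,0,0,100,3,1,-120,0,0,0,100,3,1,-145,0,0,0,100,3,1,-152,0,0,0,100,3,1,-152,0,0,0,100,3,1,-152,0,0,0,20,3,1,-152,0,0,0,20]' && python3 -m inch '[0,0,0,0,0,0,20,0,0,0,0,0,0,20,0,0,0,0,0,0,20,0,0,0,0,0,0,20,0,0,0,0,0,0,20,0,0,0,0,0,0,20]'; python3 -m inch '[0,0,7,0,0,0,20,0,0,14,0,0,0,20,0,0,14,0,0,0,20]'
```

```text
clock: 12.57
eef_pos: [0.6054, 0.0588, 0.05]
tool_rot: [-0.068, 0.998, -0.001, 0.004]
ft_force: [-0.3, -0.3, 0.1]
grip_width: 0.0639
grasp_force: 0.0
clock: 13.07
eef_pos: [0.6051, 0.0583, 0.0499]
tool_rot: [-0.068, 0.998, -0.001, 0.004]
ft_force: [0.1, -1.5, 6.3]
grip_width: 0.0376
grasp_force: 62.1
clock: 13.32
eef_pos: [0.6031, 0.0586, 0.0621]
tool_rot: [-0.068, 0.998, -0.001, 0.001]
ft_force: [1.1, 0.1, -7.1]
grip_width: 0.0371
grasp_force: 61.5
```

Run:
```python
from h import *
np.set_printoptions(precision=4,suppress=True)
L=lambda f:(lambda z:(z["K"],z["D"],z["T"]))(np.load(f))
w4,w5=L("w4.npz"),L("w5.npz")
for p in [(200,212),(178,303),(28,163)]: print("w4",atz(w4,p,.003))
for p in [(452,138),(508,12),(600,200)]: print("w5",atz(w5,p,.003))
c=[tri([(w4,a),(w5,b)])[0] for a,b in [((200,213),(453,140)),((178,303),(508,12))]];print(c)
```

```text
w4 [0.5451 0.1957 0.003 ]
w4 [0.4101 0.2236 0.003 ]
w4 [0.5782 0.3981 0.003 ]
w5 [0.5301 0.1992 0.003 ]
w5 [0.4012 0.2227 0.003 ]
w5 [0.5767 0.3978 0.003 ]
[array([ 0.5328,  0.209 , -0.0214]), array([ 0.3929,  0.2339, -0.0177])]
```

```bash
python3 -m inch '[0,25,0,0,0,-0.11,20,10,50,0,0,0,-0.22,20,25,70,0,0,0,-0.33,20,39,77,0,0,0,-0.33,20,39,77,0,0,0,-0.33,20,39,77,0,0,0,-0.33,20]'
python3 - <<'E'
from h import *
o=bot.get_obs();M=R.from_quat(o["tool_rot"]).as_matrix();print(np.round(o["joint_pos"],3),M.round(3).tolist(),np.degrees(np.arctan2(-M[1,0],-M[0,0])))
E
python3 c.py w6
```

```text
clock: 13.82
eef_pos: [0.642, 0.1362, 0.0602]
tool_rot: [0.096, 0.995, -0.002, 0.0]
ft_force: [-0.1, 0.1, -7.4]
grip_width: 0.0375
grasp_force: 62.3
[ 0.211  0.679  0.176  1.069 -0.004  0.403] [[-0.982, 0.191, 0.0], [0.191, 0.982, -0.004], [-0.001, -0.004, -1.0]] -11.001276442812063
13.8167 [0.642  0.1362 0.0602] [[-0.982, 0.191, 0.0], [0.191, 0.982, -0.004], [-0.001, -0.004, -1.0]]
jack_grip [317.6 280.1] 0.69 [0.6542 0.1331 0.05  ]
jack [320.2 303.2] 0.77 [ 0.7056  0.1247 -0.    ]
```

View pics/w6.png

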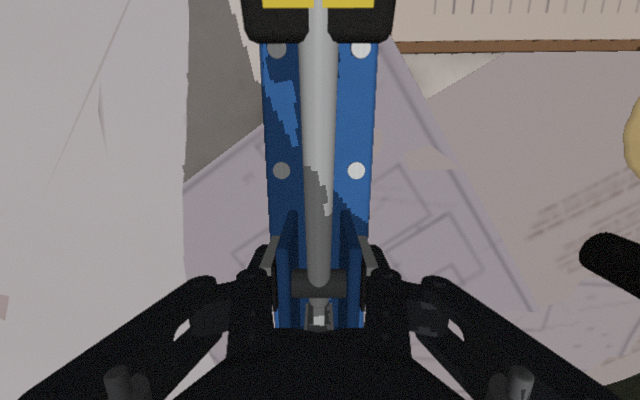

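```bash
python3 -m inch '[0,0,-5,0,0,0,20,0,0,-8,0,0,0,20,0,0,-8,0,0,0,20,10,-2,-8,0,0,0,20,20,-4,-8,0,0,0,20,20,-4,-8,0,0,0,20]'; python3 -m inch '[8,-2,0,0,0,0,20,16,-4,0,0,0,0,20,24,-6,0,0,0,0,20,24,-6,0,0,0,0,20]'
python3 - <<'E'
from h import *
o=bot.get_obs();M=R.from_quat(o["tool_rot"]).as_matrix();print(np.round(o["eef_pos"],4),M.round(3).tolist(),np.degrees(np.arctan2(-M[1,0],-M[0,0])))
im=bot.camera("scene");cv2.imwrite("pics/s2.png",cv2.resize(im[130:230,240:420],None,fx=4.4,fy=4.4,interpolation=cv2.INTER_CUBIC))
c=cam("scene")
for t in ["lift_point","saddle_top","jack","power_supply"]: print(t,[(np.round(r["uv"],1),round(r["confidence"],2)) for r in bot.spot_point("scene",t)])
print(proj(c,[.7443,.1152,.072]),proj(c,[.7443,.1152,.0856]))
E
```

```text
clock: 14.67
eef_pos: [0.6643, 0.1311, 0.0535]
tool_rot: [0.097, 0.995, -0.001, 0.002]
ft_force: [0.6, -0.6, -7.7]
grip_width: 0.0371
grasp_force: 62.4
clock: 15.0
eef_pos: [0.6874, 0.1251, 0.0533]
tool_rot: [0.097, 0.995, -0.001, 0.002]
ft_force: [0.6, 0.3, -6.6]
grip_width: 0.0371
grasp_force: 62.3
[0.6874 0.1251 0.0533] [[-0.981, 0.193, 0.003], [0.193, 0.981, -0.003], [-0.004, -0.003, -1.0]] -11.13044031291196
lift_point [(array([320.1, 163.9]), 0.56)]
saddle_top [(array([320. , 165.5]), 0.47)]
jack [(array([318.3, 226.3]), 0.74), (array([322.5, 181.1]), 0.72)]
power_supply [(array([321.9, 185. ]), 0.61)]
[322.66336202 165.39682564] [322.67235955 162.128965  ]
```

View pics/s2.png

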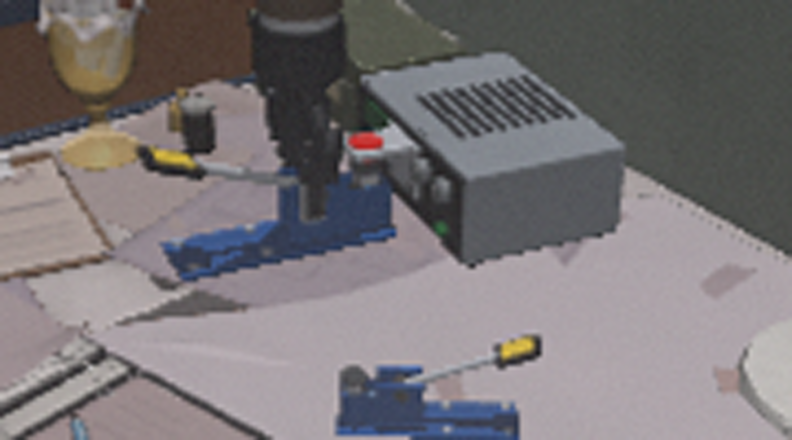

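```bash
python3 -m inch '[-1,1,-2,0,0,0,20,-1,1,-4,0,0,0,20,-1,1,-4,0,0,0,20]';  python3 -m inch '[0,0,0,0,0,0,40,0,0,0,0,0,0,100,0,0,0,0,0,0,100,0,0,0,0,0,0,100,0,0,20,0,0,0,100,0,0,60,0,0,0,100,0,0,100,0,0,0,100,0,0,130,0,0,0,100]'
python3 - <<'E'
from h import *
o=bot.get_obs();print(o["eef_pos"])
E
python3 c.py w7; python3 a.py|head -30
```

```text
clock: 15.5
eef_pos: [0.6852, 0.127, 0.0501]
tool_rot: [0.096, 0.995, -0.001, 0.001]
ft_force: [-1.1, 0.1, -5.1]
grip_width: 0.0376
grasp_force: 62.8
clock: 16.17
eef_pos: [0.6865, 0.1266, 0.1838]
tool_rot: [0.097, 0.995, -0.001, 0.003]
ft_force: [0.9, 0.2, 1.1]
grip_width: 0.0852
grasp_force: 0.0
[0.68646332 0.12657565 0.18375516]
16.1667 [0.6865 0.1266 0.1838] [[-0.981, 0.192, 0.006], [0.192, 0.981, -0.002], [-0.007, -0.001, -1.0]]
jack_grip [318.6 202. ] 0.95 [0.6928 0.1252 0.05  ]
jack_grip [ 40.6 160. ] 0.79 [ 0.6025 -0.1213  0.05  ]
saddle_top [ 35.9 130.1] 0.9 [ 0.5787 -0.0988  0.064 ]
saddle_top [320.1 258.2] 0.66 [0.7447 0.1165 0.064 ]
saddle_top [500.9 159.2] 0.53 [0.6809 0.2898 0.064 ]
handle_pad [317.4  52.9] 0.87 [0.5753 0.1475 0.1   ]
jack [ 78.  127.8] 0.66 [ 0.5759 -0.1158  0.    ]
jack [319.7 231.5] 0.65 [0.7441 0.1164 0.    ]
scene campos [ 0.05  -0.899  0.689]
lift_point [322.7 163.4] 0.58 [0.754 0.129 0.072]
lift_point [313.3 174.3] 0.17 [0.677 0.076 0.072]
jack_grip [331.3 219.4] 0.77 [ 0.585 -0.164  0.05 ]
jack_grip [313.8 173.2] 0.7 [0.705 0.117 0.05 ]
jack_gri
[... 526 characters left out ...]
]
lift_point [268.9 153.8] 0.76 [0.745 0.121 0.072]
lift_point [273.1 158.9] 0.37 [0.726 0.104 0.072]
jack_grip [333.4 191.1] 0.92 [ 0.611 -0.128  0.05 ]
jack_grip [269.2 173.2] 0.9 [0.674 0.12  0.05 ]
saddle_top [331. 203.] 0.47 [ 0.564 -0.119  0.064]
handle_pad [349.7 174.2] 0.45 [ 0.668 -0.185  0.1  ]
jack [329.2 202.4] 0.86 [ 0.573 -0.114  0.   ]
jack [268.7 159.7] 0.53 [0.739 0.132 0.   ]
power_supply [271.9 158.3] 0.85 [0.745 0.119 0.   ]
amber_goblet [204.6 188.5] 0.65 [0.616 0.381 0.   ]
film_pot [215.9 168.5] 0.59 [0.698 0.341 0.   ]
brass_weight [205.9 166.2] 0.54 [0.707 0.382 0.   ]
stapler [437.5 205.6] 0.61 [ 0.571 -0.541 -0.   ]
stapler [419.1 241.6] 0.43 [ 0.429 -0.467  0.   ]
```

View pics/w7.png

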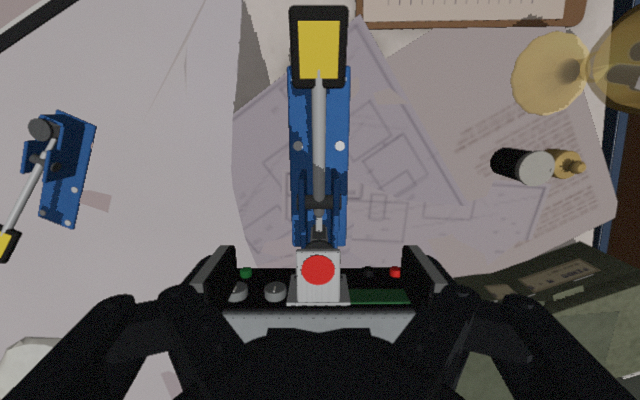

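```bash
python3 - <<'E'
from h import *
z=np.load("w7.npz");c=(z["K"],z["D"],z["T"])
h=cv2.cvtColor(cv2.imread("pics/w7.png"),cv2.COLOR_BGR2HSV);H,S,V=cv2.split(h)
m=(((H<8)|(H>172))&(S>170)&(V>120)).astype(np.uint8);k,l,s,cc=cv2.connectedComponentsWithStats(m);j=1+np.argmax(s[1:,4]);print(cc[j],atz(c,cc[j],.0856))
E
python3 -m inch '[-40,7,0,0,0,0,0,-80,14,0,0,0,0,0,-111,21,0,0,0,0,0,-111,21,0,0,0,0,0,-111,21,0,0,0,0,0,-111,21,-25,0,0,0,0,-111,21,-50,0,0,0,0,-111,21,-50,0,0,0,0]'
```

```text
[317.54172367 269.42818057] [0.74363926 0.11420791 0.0856    ]
clock: 18.18
eef_pos: [0.5736, 0.1468, 0.1256]
tool_rot: [0.097, 0.995, -0.002, -0.001]
ft_force: [1.4, -0.7, 0.4]
grip_width: -0.0
grasp_force: 0.9
```

```bash
python3 -m inch '[-1,0,-8,0,0,0,0,-3,0,-16,0,0,0,0,-5,1,-24,0,0,0,0,-7,1,-32,0,0,0,0,-9,2,-40,0,0,0,0,-10,2,-46,0,0,0,0,-10,2,-49,0,0,0,0,-10,2,-49,0,0,0,0]'
```

```text
clock: 18.85
eef_pos: [0.5669, 0.1493, 0.0826]
tool_rot: [0.097, 0.995, -0.001, 0.004]
ft_force: [0.6, -2.5, 8.6]
grip_width: 0.0002
grasp_force: 4.0
```

```bash
python3 -m inch '[0,0,-4,0,0,0,0,0,0,-8,0,0,0,0,0,0,-8,0,0,0,0,0,0,-8,0,0,0,0]'
```

```text
clock: 19.18
eef_pos: [0.5666, 0.1494, 0.0766]
tool_rot: [0.097, 0.995, -0.001, 0.004]
ft_force: [-4.4, -2.6, 15.4]
grip_width: -0.0
grasp_force: 7.8
```

```bash
python3 -m inch '[0,0,-3,0,0,0,0,0,0,-6,0,0,0,0,0,0,-6,0,0,0,0]'
```

```text
clock: 19.43
eef_pos: [0.5666, 0.1495, 0.0752]
tool_rot: [0.097, 0.995, -0.001, 0.005]
ft_force: [-14.4, -4.7, 40.2]
grip_width: -0.0001
grasp_force: 20.1
```

Run:
```python
from h import *
np.set_printoptions(precision=4,suppress=True)
bs={}
for n,p0 in [("scene",(322.7,162)),("top",(269.6,153.4))]:
    im=bot.camera(n);h=cv2.cvtColor(im,cv2.COLOR_BGR2HSV);H,S,V=cv2.split(h)
    m=(((H<8)|(H>172))&(S>150)&(V>120)).astype(np.uint8);k,l,s,c=cv2.connectedComponentsWithStats(m)
    j=min(range(1,k),key=lambda i:np.hypot(*(c[i]-p0)));bs[n]=c[j];print(n,c[j],s[j,4])
    cv2.imwrite(f"pics/{n}3.png",im)
print(tri([(cam(n),bs[n]) for n in bs]))
print("pred disc row scene, +2mm",proj(cam("scene"),[.7443,.1152,.0876]),proj(cam("scene"),[.7443,.1152,.0856]))
```

```text
scene [323.1667 161.0556] 18
top [269.8824 152.5882] 17
(array([0.7457, 0.1145, 0.0899]), [np.float64(0.0003018751315424378), np.float64(0.0003018751315425931)])
pred disc row scene, +2mm [322.6737 161.6456] [322.6724 162.129 ]
```

```bash
python3 -m inch '[2,0,20,0,0,0,0,5,-1,45,0,0,0,0,10,-2,68,0,0,0,0,10,-2,68,0,0,0,0,10,-2,68,0,0,0,0]'; python3 -m inch '[-1,0,-10,0,0,0,0,-3,0,-20,0,0,0,0,-5,1,-30,0,0,0,0,-7,1,-40,0,0,0,0,-9,2,-50,0,0,0,0,-10,2,-58,0,0,0,0,-10,2,-63,0,0,0,0,-10,2,-63,0,0,0,0]'
```

```text
clock: 19.95
eef_pos: [0.5765, 0.1479, 0.137]
tool_rot: [0.097, 0.995, -0.0, 0.004]
ft_force: [-0.7, -0.3, 0.3]
grip_width: -0.0001
grasp_force: 0.0
clock: 20.62
eef_pos: [0.565, 0.1495, 0.0756]
tool_rot: [0.097, 0.995, -0.001, 0.003]
ft_force: [-7.3, -2.5, 31.8]
grip_width: -0.0001
grasp_force: 16.0
```

Run:
```python
from h import *
np.set_printoptions(precision=4,suppress=True)
bs={}
for n,p0 in [("scene",(322.7,160)),("top",(269.6,153.4))]:
    im=bot.camera(n);h=cv2.cvtColor(im,cv2.COLOR_BGR2HSV);H,S,V=cv2.split(h)
    m=(((H<8)|(H>172))&(S>150)&(V>120)).astype(np.uint8);k,l,s,c=cv2.connectedComponentsWithStats(m)
    j=min(range(1,k),key=lambda i:np.hypot(*(c[i]-p0)));bs[n]=c[j];print(n,c[j],s[j,4])
    if n=="scene": cv2.imwrite("pics/s4.png",cv2.resize(im[130:230,240:420],None,fx=4.4,fy=4.4,interpolation=cv2.INTER_CUBIC))
print(tri([(cam(n),bs[n]) for n in bs]))
for z in (.0856,.0876,.0956,.0976): print(proj(cam("scene"),[.7443,.1152,z]))
o=bot.get_obs();print(o["clock"],o["ft_force"],o["eef_pos"])
```

```text
scene [324.5556 158.1111] 18
top [269.7895 150.6316] 19
(array([0.7507, 0.1133, 0.101 ]), [np.float64(0.0006644063715071629), np.float64(0.0006644063715074233)])
[322.6724 162.129 ]
[322.6737 161.6456]
[322.679  159.7045]
[322.6804 159.2174]
20.7167 [-8.4078 -2.4268 32.7764] [0.565  0.1494 0.0756]
```

View pics/s4.png

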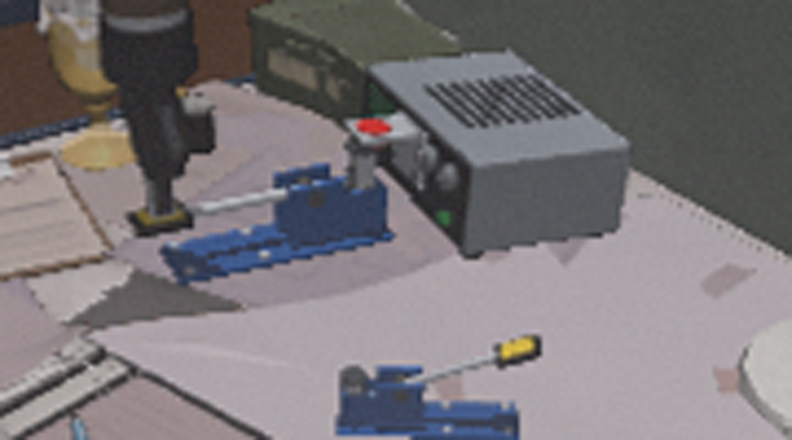

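```bash
python3 -c "
from workcell import bot
print(bot.job_done())"
```

```text
the job is handed in; nothing more can be done
None
```

The job is handed in: the larger blue jack stands under the red lift point, two full strokes raised the supply's front by about 12–15 mm in the camera views, and the arm still holds the handle down at its stop with about 32 N; I don't have the judged result.

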